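Load the label tape dispenser

ROBOT

A 6-joint arm with a two-finger parallel gripper is mounted at the origin on a cart in front of the work surface, level with it; the furniture and walls round the work are solid. World frame = base frame: x ahead of the robot, y to its left, z up, the work surface at z = 0. Lengths are in m, angles in rad, forces in N, time in s.
With the tool pointing down it reaches from about 0.325 to 0.775 m from the base axis. Payload 5.5 kg.
Tool frame: the origin (TCP) lies midway between the tips of the shut fingers; the grasp point (between the pads) lies 19 mm behind it; z points along the fingers, y is the line along which they close (so a half turn about z gives the same grasp; the last joint's range is limited). The gripper opens to 85 mm and grips with 20 to 120 N. Pads are 22 mm wide; open, the fingers measure 114 mm over their backs; the gripper's body (76 mm by 85 mm) begins 54 mm behind the grasp point. The pads swing forward as they close: fully open they stand 13 mm farther back than shut.
Start: joints at [1.277, 0.091, 1.231, -0, 1.82, -0.057], TCP at [0.141, 0.583, 0.231] pointing down, gripper open.
Joint ranges: [-2.87, 2.87], [-0.86, 2.18], [0.17, 2.46], [-1.51, 4.65], [0.06, 2.69], [-2.65, 2.65]. Speed limits (rad/s): [2.57, 2.57, 3.01, 3.14, 3.14, 3.14].

INTERFACE

Orientations are given as a 3x3 rotation matrix whose columns are the frame's x, y, z axes.
In Python, from station import arm gives the robot as it stands.
- The arm moves only by the shell command python3 -m jog 'ROWS' [FORCE]. ROWS is JSON, a list of rows, each a list of 5 numbers: the shift along the tool's x, y, z in mm, then the turn about the tool's z in rad, then the opening, from 0 (shut) to 1 (fully open). In form: [[tx, ty, tz, twist, fingers], ...]. A call has 1 to 5 rows; each row is the pose to reach, as a shift and turn from the pose commanded when the call began, along the tool's axes at that moment; what a row does not reach only later rows make up. A row lasts 1/10 s, in which the tool goes at most 50 mm and 8.59 degrees, less where a joint would pass 70% of its speed; a pose out of reach is approached as far as the arm can. A call with a gripper value outside its range is refused whole. The fingers move at their own pace and stop on an object; FORCE is the grip in N (left out, the last holds). Time passes only in rows, so rows that repeat a pose let the fingers close. It gives the time, the measured TCP pose, the force, the opening and the grip force at its end, in the units of the state.
- arm.observe(): the state, without advancing time (a new reading comes with each control period).
- arm.grab_frame(name): name is "scene" or "top" or "wrist"; returns the picture (480x640x3 uint8, blue, green, red); there is no depth.
- arm.calibration(name): a dict with "intrinsics" (3x3 intrinsics, pixels), "camera_from_world" (4x4, takes a point from world to camera coordinates). Camera axes: x right, y up, looking along -z (the intrinsics and any distortion apply to the point x, -y, -z); pixel columns grow to the right and rows downward; lengths in m; the calibration is good to about 2 mm. A picture is of the moment at which its call begins: read the wrist's pose just before it. calibration takes no time and is no camera call; for the wrist camera it gives the pose at the moment of the call.
- arm.close_job(): hands the job in; it is judged then, once.
Trained networks look in the newest picture that a camera, given by its name, has taken for a name from the list of things; names that differ only in an ending like _2 or _b are one class to them, and where a whole thing is asked for, a point or a joint stands for the part that bears it (a point fixed in the world has none). Each returns a list of dicts, best first, with "score" (0 to 1); they miss things now and then, are a little off and sometimes report something else, mostly with a low value. They report only what shows in the picture. A call takes as long as a camera call.
- arm.masks_of(camera, name): "pixels" (480x640 bool, what is visible of it) and "location" ([column, row] in pixels, amid what is visible of it).
- arm.spot_point(camera, name): "location" ([column, row] in pixels: a listed point, or the origin of a listed thing).
The state is a dict: "time": time; "joint_positions": joint angles; "joint_vel": joint speeds; "joint_efforts": joint torques, N m; "tcp_pos": TCP position; "ee_rot": TCP orientation; "force": force on the tool from outside, world axes, zero at the start; "wrist_torque": the same for the moment, N m; "width": opening from 0.0 (shut) to 1.0 (fully open); "finger_force": force on a finger pad.
Only numpy, scipy, OpenCV 4.12 (cv2) and the standard library are available. Lean on these libraries where they do the work, as an engineer would, in place of code of your own. Each camera call takes 0.05 s, during which the arm holds its last target. There are 200 camera calls.

TASK

Load the label tape dispenser: stand the red, yellow and green rolls on edge in its well, side by side along the spindle axis, with the red roll on the left, the green roll on the right and the yellow roll between them (left and right as the robot sees them, the cutter facing the robot). Then take the spindle by its orange handle and push it in from the right, through the right cheek, the three cores and the left cheek, until the handle is up against the right cheek. Leave the blue roll standing where it is.

Things in the scene. Friction and masses are not known exactly. Their poses are not given: they have to be found in the camera images.
- tape_dispenser: Fixed grey dispenser, cutter bar in front (-x, 36 mm high). Origin on the bench midway between the cheeks; y = spindle axis (+y left), 48 mm above the bench. Cheeks at y = +-45 to 52 mm, 65 mm high, 20 mm bores on the axis, brass bushes out to 54 mm. Open well 90 mm wide between, no dividers; two white rails (x within +-26, 25 mm high) cradle a 60 mm roll with its centre on the axis.
- red_roll: Red labelling tape roll standing on edge: 60 mm diameter, 19 mm wide, 25 mm hole in its cardboard core, 45 g. Origin at its centre, 31 mm above the bench at the start (it stands on a small tab of folded tape); its y axis is the core axis, x and z turn with the roll. Grasp from above across the diameter at the height of the centre.
- yellow_roll: Yellow labelling tape roll standing on edge: 60 mm diameter, 19 mm wide, 25 mm hole in its cardboard core, 45 g. Origin at its centre, 31 mm above the bench at the start (it stands on a small tab of folded tape); its y axis is the core axis, x and z turn with the roll. Grasp from above across the diameter at the height of the centre.
- green_roll: Green labelling tape roll standing on edge: 60 mm diameter, 19 mm wide, 25 mm hole in its cardboard core, 45 g. Origin at its centre, 31 mm above the bench at the start (it stands on a small tab of folded tape); its y axis is the core axis, x and z turn with the roll. Grasp from above across the diameter at the height of the centre.
- blue_roll: Blue labelling tape roll standing on edge: 60 mm diameter, 19 mm wide, 25 mm hole in its cardboard core, 45 g. Origin at its centre, 31 mm above the bench at the start (it stands on a small tab of folded tape); its y axis is the core axis, x and z turn with the roll. Grasp from above across the diameter at the height of the centre.
- spindle: Metal shaft 16 mm thick, 120 mm long, last 10 mm tapered to 9 mm; flat orange handle at the other end, 60 g. Origin on the shaft axis at the handle's inner face; shaft along +y, tip at y = 120 mm, handle y = 0 to -30 mm, 14 mm thick (x), from 8 mm below to 16 mm above the axis. Lies on the bench, axis 8 mm up, handle towards the robot; grasp the handle from above.

How it is judged:
On the way, in this order (a step that is already met when the one before it is completed fails the run):
1. the red, yellow and green rolls stand in the well, red left, yellow between, green right (x of red_roll in the frame of tape_dispenser between -0.007 and 0.007 m and y of red_roll in the frame of tape_dispenser between 0.001 and 0.039 m and z of red_roll in the frame of tape_dispenser between 0.041 and 0.055 m and angle between the y axis of each of red_roll, yellow_roll, green_roll and the y axis of tape_dispenser, either way round below 0.25 rad and x of yellow_roll in the frame of tape_dispenser between -0.007 and 0.007 m and y of yellow_roll in the frame of tape_dispenser between -0.018 and 0.018 m and z of yellow_roll in the frame of tape_dispenser between 0.041 and 0.055 m and x of green_roll in the frame of tape_dispenser between -0.007 and 0.007 m and y of green_roll in the frame of tape_dispenser between -0.039 and -0.001 m and z of green_roll in the frame of tape_dispenser between 0.041 and 0.055 m), for 0.2 s.
2. the spindle is through both cheeks and the three cores, its handle up against the right cheek (all of step 1 and x of spindle in the frame of tape_dispenser between -0.004 and 0.004 m and y of spindle in the frame of tape_dispenser between -0.064 and -0.05 m and z of spindle in the frame of tape_dispenser between 0.042 and 0.054 m and angle between the y axis of spindle and the y axis of tape_dispenser, either way round below 0.06 rad), for 0.2 s.
At the end, for the whole second after the job is handed in: Red, yellow, green rolls in the well, left to right, axes within 0.25 rad and centres within 7 mm of the spindle axis; spindle through both cheeks within 4 mm sideways, 6 mm in height, 0.06 rad, handle within 10 mm of the right bush; all released, at rest; blue roll standing, within 40 mm (all of step 2 and linear speed of each of red_roll, yellow_roll, green_roll, spindle below 0.02 m/s and distance of blue_roll from where it was at the start of the episode below 0.04 m and angle between blue_roll's own y axis and vertical above 1.2 rad); the robot touches nothing.
It fails at once if the blue roll is pushed or carried away from its place (distance of blue_roll from where it was at the start of the episode above 0.04 m).
It also fails if it takes over 106 s, if anything falls off the work surface, if the arm or the gripper's body presses on something with over 40 N, if the wrist force passes 120 N, or if a joint passes its speed limit or range.

## Working session

There is one attempt and no reset: what is moved stays moved. The work goes in short steps, Python scripts to look and compute and a shell command to move; the robot and the scene stay as the last step left them, time stands still between calls to the robot, and variables do not carry over. Pictures are saved under pics/ and viewed, at most 18 in all, crops included, and the job is handed in when it is done.

```bash
ls; mkdir -p pics
python3 - <<'E'
from station import arm
import cv2
s=arm.observe(); print(s)
for n in("scene","top"):
    f=arm.grab_frame(n); cv2.imwrite(f"pics/{n}0.png",f); c=arm.calibration(n); print(n,c)
    for t in "tape_dispenser red_roll yellow_roll green_roll blue_roll spindle".split():
        print(t,[(round(d["score"],2),d["location"]) for d in arm.spot_point(n,t)][:2],[(round(d["score"],2),d["location"],int(d["pixels"].sum())) for d in arm.masks_of(n,t)][:2])
E
```

```text
pics
{'time': 0.0, 'joint_positions': array([ 1.27729066e+00,  9.18677046e-02,  1.23191771e+00,  1.75681834e-06,
        1.81980617e+00, -5.67039683e-02]), 'joint_vel': array([ 0.0007475 , -0.00067658, -0.00064058, -0.00102735, -0.00091278,
       -0.00171832]), 'joint_efforts': array([ 3.35321774e-04, -4.58710349e+01, -4.18033898e+01, -4.63080437e-05,
        1.12024180e-02, -1.05065844e-06]), 'tcp_pos': array([0.14067523, 0.58297346, 0.23012761]), 'ee_rot': array([[-9.72093318e-01,  2.34593788e-01, -5.79940040e-04],
       [ 2.34594477e-01,  9.72091442e-01, -1.91295519e-03],
       [ 1.14987345e-04, -1.99562169e-03, -9.99998002e-01]]), 'force': array([-0.90291499, -0.2423648 ,  0.63621495]), 'wrist_torque': array([ 0.06066872, -0.02787467, -0.03333456]), 'finger_force': 0.0, 'width': 1.0017502203092084}
scene {'intrinsics': array([[623.38674038,   0.        , 322.73147277],
       [  0.        , 623.38674038, 235.17893232],
       [  0.        ,   0.        ,   1.        ]]), 'camera_from_world': array([[ 0.62942186, -0.77690053, -0.01592767, -0.32742344],
       [ 0.48828699,  0.3
[... 700 characters left out ...]
    ]]), 'camera_from_world': array([[ 0.02505005, -0.99963058,  0.01054512, -0.0272357 ],
       [ 0.98783029,  0.02637133,  0.15328362, -0.46759124],
       [-0.15350508,  0.00657703,  0.98812597, -0.95420702],
       [ 0.        ,  0.        ,  0.        ,  1.        ]])}
tape_dispenser [(0.89, [381.2, 216.0])] [(0.97, [383.9, 216.0], 2400)]
red_roll [(0.91, [147.6, 241.4])] [(0.83, [145.8, 243.9], 414)]
yellow_roll [(0.6, [191.9, 248.1])] [(0.87, [192.0, 246.0], 394)]
green_roll [(0.6, [235.3, 253.3])] [(0.83, [234.9, 253.3], 307), (0.21, [476.4, 235.3], 542)]
blue_roll [] [(0.81, [274.1, 249.2], 251)]
spindle [(0.69, [147.3, 244.7]), (0.63, [480.2, 249.9])] [(0.91, [479.2, 236.2], 478)]
```

View pics/top0.png

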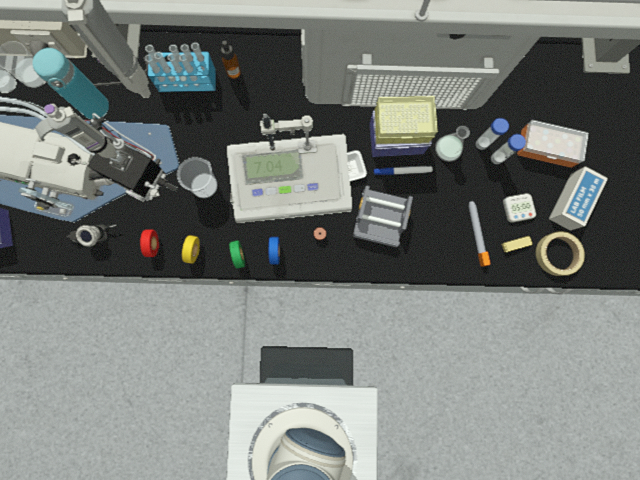

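View pics/scene0.png

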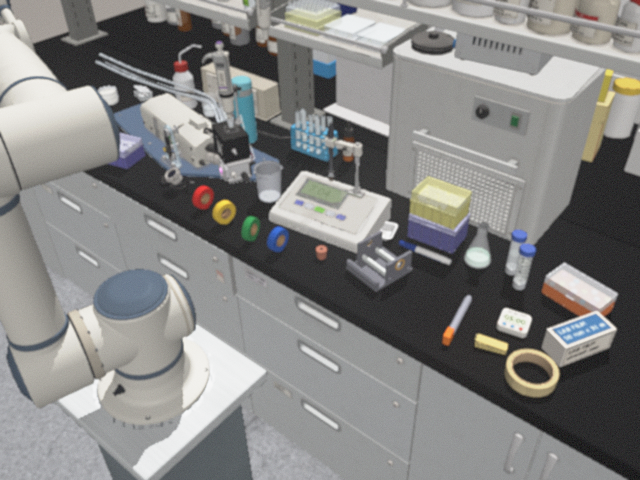

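The top view shows the rolls at about (150,243) red, (191,249) yellow, (237,253) green and (275,250) blue. The dispenser is near (383,216), turned slightly, and the spindle runs from its handle at (485,258) to its tip at (474,203).

```bash
cat > h.py <<'E'
from station import arm
import cv2, numpy as np
def ray(cal,px):
    K=cal["intrinsics"];T=cal["camera_from_world"]
    v=np.linalg.inv(K)@[px[0],px[1],1]; d=T[:3,:3].T@np.array([v[0],-v[1],-v[2]])
    return -T[:3,:3].T@T[:3,3],d
def at(cal,px,z):
    o,d=ray(cal,px); return o+d*(z-o[2])/d[2]
def proj(cal,P):
    T=cal["camera_from_world"]; p=T[:3,:3]@np.asarray(P)+T[:3,3]; q=cal["intrinsics"]@[p[0],-p[1],-p[2]]; return q[:2]/q[2]
def go(xyz,yaw=None,s=None):
    """shift (tool axes, mm) and twist to bring TCP to xyz with tool-y axis heading yaw (mod pi)"""
    s=s or arm.observe(); R=s["ee_rot"]
    d=R.T@(np.array(xyz)-s["tcp_pos"])*1e3
    cur=np.arctan2(R[1,1],R[0,1]); t=None
    if yaw is not None:
        t=(yaw-cur+np.pi/2)%np.pi-np.pi/2; t=-t   # tool z down
    print("shift",d.round(1),"twist",t,"j6",s["joint_positions"][5].round(2))
E
python3 - <<'E'
from h import *
c=arm.calibration("top"); s=arm.calibration("scene")
for n,p,z in [("red",(147.6,243),.031),("yel",(192,247),.031),("gre",(235.1,253.3),.031),("blu",(274.1,249.5),.031),("disp",(383,216),.03),("handle",(485,258),.01),("tip",(474,203),.01)]:
    print(n,at(c,p,z).round(3))
go([.43,.25,.25],0)
w=arm.calibration("wrist");T=w["camera_from_world"]; o=arm.observe()
print(w["intrinsics"][0,0],"cam in tool", o["ee_rot"].T@(-T[:3,:3].T@T[:3,3]-o["tcp_pos"]), (T[:3,:3]@o["ee_rot"]).round(2))
E
```

```text
red [0.451 0.354 0.031]
yel [0.445 0.256 0.031]
gre [0.433 0.16  0.031]
blu [0.444 0.075 0.031]
disp [ 0.526 -0.166  0.03 ]
handle [ 0.44  -0.401  0.01 ]
tip [ 0.567 -0.38   0.01 ]
shift [-359.4 -256.1  -18.7] twist 1.3339660373215172 j6 -0.06
399.1024254833459 cam in tool [ 0.08273261  0.0004791  -0.14243448] [[ 0.    1.   -0.  ]
 [ 0.95 -0.    0.32]
 [ 0.32 -0.   -0.95]]
```

```bash
python3 -m jog '[[-35,-29,-4,0.14,1],[-70,-58,-8,0.28,1],[-105,-87,-12,0.42,1],[-140,-116,-16,0.56,1],[-175,-145,-20,0.7,1]]' 40; python3 -c "
from h import *
go([.44,.21,.25],0.06)"
```

```text
time: 1.8
tcp_pos: [0.2776, 0.3998, 0.2516]
ee_rot: [[-0.588, 0.809, 0.0], [0.809, 0.588, 0.0], [0.0, 0.001, -1.0]]
force: [1.2, 0.7, 0.2]
width: 1.004
finger_force: 0.0
shift [-249.    19.8    1.6] twist 0.5686338940849647 j6 0.27
```

```bash
python3 -m jog '[[-50,4,0,0.14,1],[-100,8,0,0.28,1],[-150,12,0,0.42,1],[-200,16,0,0.57,1],[-249,20,1,0.57,1]]' >/dev/null;python3 -m jog '[[0,0,0,0,1],[0,0,0,0,1]]'
python3 - <<'E'
from h import *
f=arm.grab_frame("wrist"); cv2.imwrite("pics/w1.png",f); c=arm.calibration("wrist")
for n in "red yellow green blue".split():
    m=arm.masks_of("wrist",n+"_roll"); p=arm.spot_point("wrist",n+"_roll")
    if m: 
        m=m[0]; (a,b),wh,an=cv2.minAreaRect(np.argwhere(m["pixels"])[:,::-1].astype(np.float32))
        print(n,m["score"],m["location"],at(c,m["location"],.031).round(4),(a,b),wh,an)
    if p: print("  pt",p[0]["score"],p[0]["location"],at(c,p[0]["location"],.031).round(4))
E
```

```text
time: 2.5
tcp_pos: [0.4409, 0.2117, 0.2501]
ee_rot: [[-0.061, 0.998, -0.001], [0.998, 0.061, 0.0], [0.0, -0.001, -1.0]]
force: [-0.3, -0.1, 0.1]
width: 1.0
finger_force: 0.0
red 0.86 [346.1, 19.0] [0.4516 0.3541 0.031 ] (345.80462646484375, 19.736042022705078) (74.95189666748047, 38.972137451171875) 4.085616588592529
  pt 0.97 [341.6, 21.9] [0.4482 0.3517 0.031 ]
yellow 0.71 [319.9, 138.7] [0.4365 0.2575 0.031 ] (323.923095703125, 135.88462829589844) (68.05230712890625, 29.613536834716797) 11.309932708740234
  pt 0.72 [321.8, 137.6] [0.4381 0.2586 0.031 ]
green 0.74 [307.4, 247.1] [0.431  0.1535 0.031 ] (308.4038391113281, 243.01922607421875) (40.20380783081055, 62.757164001464844) 78.69007110595703
  pt 0.76 [309.3, 244.9] [0.4327 0.1559 0.031 ]
blue 0.73 [315.5, 317.6] [0.4435 0.0757 0.031 ] (315.0, 317.5) (45.0, 58.0) 90.0
  pt 0.61 [314.6, 317.1] [0.4426 0.0762 0.031 ]
```

View pics/w1.png

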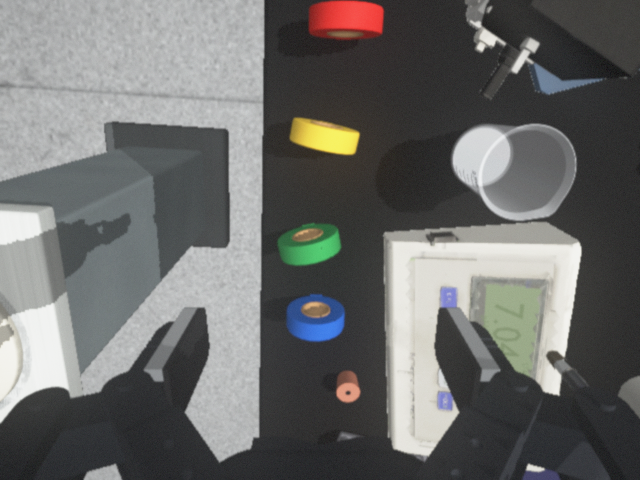

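The wrist view shows all four rolls in one column: red (346,20), yellow (324,137), green (309,245) and blue (315,317). Yellow and green are turned about ±11°, so I'll fit the silhouettes.

```bash
cat >> h.py <<'E'
from scipy.optimize import minimize
def fitroll(c,mask,x0,z=.031):
    """x,y,yaw of roll diameter direction"""
    S=4; m=cv2.resize(mask.astype(np.uint8),None,fx=S,fy=S,interpolation=0)
    pts=cv2.findNonZero(m); h=cv2.convexHull(pts); M=cv2.fillConvexPoly(np.zeros_like(m),h,1)
    a=np.linspace(0,2*np.pi,60)
    def cost(p):
        u=np.array([np.cos(p[2]),np.sin(p[2]),0]);n=np.array([-u[1],u[0],0])
        P=[np.array([p[0],p[1],z])+.03*(np.cos(t)*u+np.sin(t)*np.array([0,0,1]))+k*.0095*n for t in a for k in(-1,1)]
        q=np.array([proj(c,X) for X in P],np.float32)*S
        r=cv2.fillConvexPoly(np.zeros_like(M),cv2.convexHull(q.astype(np.int32)),1)
        return 1-(r&M).sum()/(r|M).sum()
    best=min((minimize(cost,[x0[0],x0[1],y],method="Nelder-Mead",options=dict(initial_simplex=[[x0[0],x0[1],y],[x0[0]+.006,x0[1],y],[x0[0],x0[1]+.006,y],[x0[0],x0[1],y+.15]],maxfev=90)) for y in(-.2,.1,.3)),key=lambda r:r.fun)
    return best.x.round(4),round(best.fun,3)
E
python3 - <<'E'
from h import *
c=arm.calibration("wrist"); arm.grab_frame("wrist")
for n in "red yellow green blue".split():
    m=arm.masks_of("wrist",n+"_roll")[0]; print(n,fitroll(c,m["pixels"],at(c,m["location"],.031)))
E
```

```text
red (array([0.4524, 0.3506, 0.0494]), np.float64(0.051))
yellow (array([ 0.441 ,  0.2593, -0.1396]), np.float64(0.032))
green (array([0.4328, 0.157 , 0.2311]), np.float64(0.044))
blue (array([ 0.4432,  0.0765, -0.006 ]), np.float64(0.056))
```

```bash
python3 -m jog '[[50,0,20,0,1],[100,3,40,0,1],[138,3,60,0,1],[138,3,80,0.01,1],[138,3,100,0.01,1]]'
python3 - <<'E'
from h import *
f=arm.grab_frame("wrist"); cv2.imwrite("pics/w2.png",f);c=arm.calibration("wrist")
m=arm.masks_of("wrist","red_roll")[0]; r=fitroll(c,m["pixels"],(.452,.351));print(r)
go([r[0][0],r[0][1],.007],r[0][2])
E
```

```text
time: 3.7
tcp_pos: [0.434, 0.3517, 0.1486]
ee_rot: [[-0.056, 0.998, -0.001], [0.998, 0.056, -0.001], [-0.001, -0.001, -1.0]]
force: [0.3, 0.7, -0.5]
width: 1.001
finger_force: 0.0
(array([ 0.4508,  0.3509, -0.0127]), np.float64(0.064))
shift [  0.6  18.4 139.2] twist 0.06741676590781154 j6 0.56
```

View pics/w2.png

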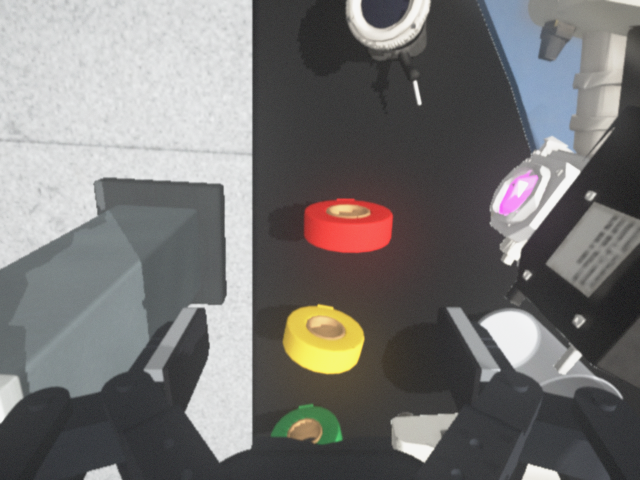

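The wrist view has the red roll at (348,225), clear of the microscope on the right. I'll align, descend and grip.

```bash
python3 -m jog '[[0.5,18,30,0.07,1],[0.5,18,70,0.07,1],[0.5,18,110,0.07,1],[0.5,18,135,0.07,1],[0.5,18,139,0.07,1]]' >/dev/null; python3 -m jog '[[0,0,0,0,1],[0,0,0,0,0.4],[0,0,0,0,0.4],[0,0,0,0,0.4],[0,0,0,0,0.4]]' 40; python3 -m jog '[[0,0,0,0,0.4],[0,0,-15,0,0.4],[0,0,-40,0,0.4],[0,0,-90,0,0.4],[0,0,-140,0,0.4]]' 40; python3 -c "
from h import *
f=arm.grab_frame('wrist'); cv2.imwrite('pics/w3.png',f)
go([.50,-.10,.24],0)"
```

```text
time: 4.8
tcp_pos: [0.454, 0.3529, 0.0147]
ee_rot: [[0.016, 1.0, 0.004], [1.0, -0.016, 0.003], [0.003, 0.004, -1.0]]
force: [-1.5, -1.3, 5.7]
width: 0.695
finger_force: 42.3
time: 5.3
tcp_pos: [0.452, 0.3515, 0.1536]
ee_rot: [[0.016, 1.0, -0.001], [1.0, -0.016, -0.0], [-0.0, -0.001, -1.0]]
force: [0.6, 0.8, -0.3]
width: 0.691
finger_force: 43.3
shift [-452.1   53.2  -77.9] twist -0.015999744779598313 j6 0.62
```

View pics/w3.png

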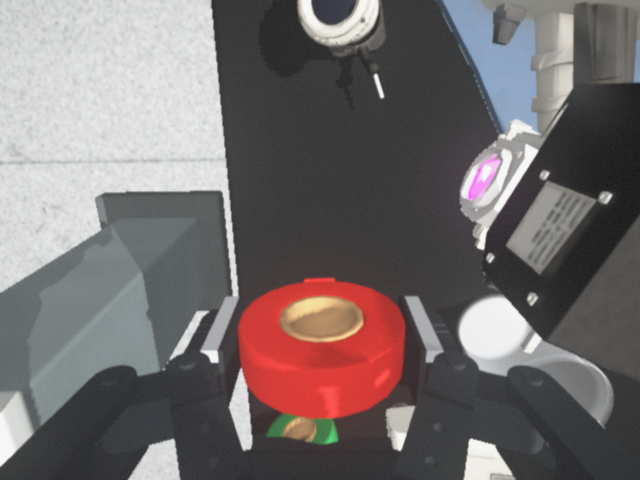

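The red roll is held, filling the pads around (322,340). I'll work out its height in the grasp.

```bash
python3 - <<'E'
from h import *
c=arm.calibration("wrist"); m=arm.masks_of("wrist","red_roll")[0]["pixels"]; t=arm.observe()["tcp_pos"]
for dz in (.012,.016,.020,.024,.028): print(dz,fitroll(c,m,(t[0],t[1]),t[2]+dz))
E
python3 -m jog '[[-50,6,-16,0,0.4],[-100,12,-32,0,0.4],[-150,18,-48,0,0.4],[-200,24,-64,0,0.4],[-240,30,-78,0,0.4]]' >/dev/null;python3 -m jog '[[-50,6,0,0,0.4],[-100,12,0,0,0.4],[-150,18,0,0,0.4],[-200,23,0,0,0.4],[-200,23,0,0,0.4]]'
python3 - <<'E'
from h import *
f=arm.grab_frame("wrist"); cv2.imwrite("pics/w4.png",f)
c=arm.calibration("wrist")
p=arm.spot_point("wrist","tape_dispenser");print([(q["score"],q["location"],at(c,q["location"],0)) for q in p])
E
```

```text
0.012 (array([0.4551, 0.3469, 0.0251]), np.float64(0.068))
0.016 (array([0.4556, 0.3501, 0.0015]), np.float64(0.018))
0.02 (array([ 0.4557,  0.3534, -0.0616]), np.float64(0.053))
0.024 (array([ 0.4563,  0.356 , -0.1736]), np.float64(0.11))
0.028 (array([ 0.4561,  0.3595, -0.2642]), np.float64(0.163))
time: 6.4
tcp_pos: [0.4977, -0.0904, 0.2287]
ee_rot: [[0.023, 1.0, 0.001], [1.0, -0.023, -0.002], [-0.002, 0.001, -1.0]]
force: [-0.1, 1.4, -1.0]
width: 0.691
finger_force: 43.3
[(0.6, [364.6, 258.5], array([ 0.54046822, -0.16356803,  0.        ])), (0.54, [290.8, 441.7], array([ 0.45538185, -0.40072335,  0.        ]))]
```

View pics/w4.png

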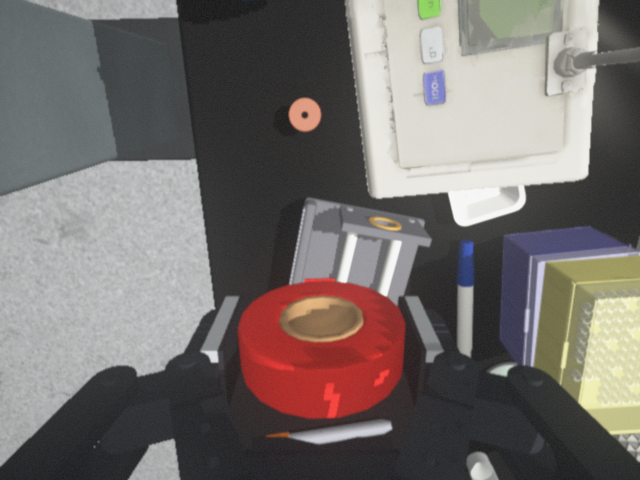

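The dispenser's left cheek is near (380,220) with its rails behind, but the held roll hides the rest. I'll move further right.

```bash
python3 -m jog '[[-50,8,-6,0,0.4],[-100,15,-12,0,0.4],[-150,25,-20,0,0.4],[-150,25,-20,0,0.4],[-150,25,-20,0,0.4]]'
python3 - <<'E'
from h import *
f=arm.grab_frame("wrist"); cv2.imwrite("pics/w5.png",cv2.resize(f[0:300,200:600],(800,600),interpolation=cv2.INTER_CUBIC))
np.save("cal5.npy",arm.calibration("wrist")["camera_from_world"])
c=arm.calibration("wrist")
p=arm.spot_point("wrist","tape_dispenser");print([(q["score"],q["location"],at(c,q["location"],0)) for q in p])
E
```

```text
time: 7.0
tcp_pos: [0.5211, -0.2349, 0.2482]
ee_rot: [[0.016, 1.0, 0.0], [1.0, -0.016, 0.001], [0.001, 0.0, -1.0]]
force: [0.7, 1.2, -0.7]
width: 0.687
finger_force: 43.3
[(0.59, [340.9, 113.4], array([ 0.54078371, -0.16878269,  0.        ]))]
```

View pics/w5.png

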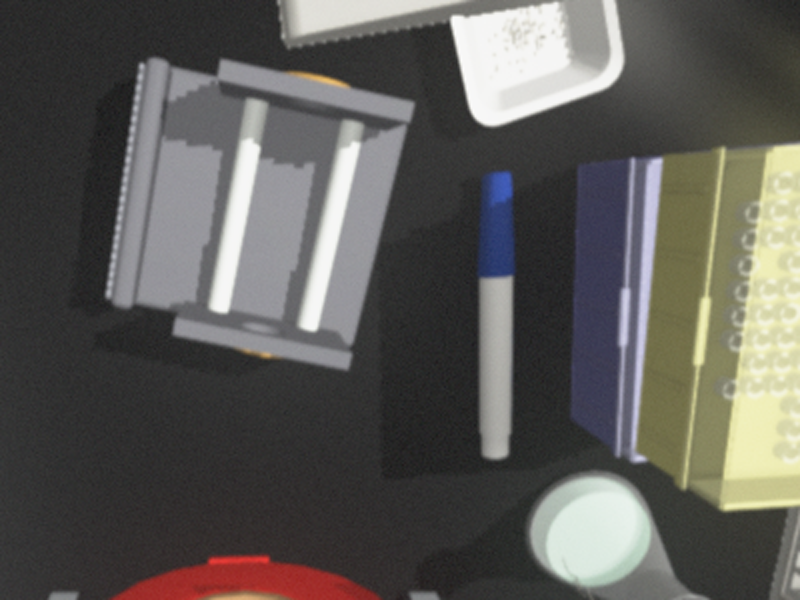

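The crop shows the dispenser clearly. Its rails run from (258,100) to (220,312) and from (352,122) to (310,328), and the cheek tops lie along (220,62)-(414,102) and (178,318)-(352,354).

Run:
```python
from h import *
c=arm.calibration("wrist"); w=lambda u,v,z:at(c,(200+u/2,v/2),z)[:2]
f=arm.grab_frame("wrist")
# white rails by thresholding
g=cv2.cvtColor(f,cv2.COLOR_BGR2HSV); R=f[0:180,290:410].copy(); hs=g[0:180,290:410]
m=((hs[...,2]>150)&(hs[...,1]<40)).astype(np.uint8)
n,l,st,ce=cv2.connectedComponentsWithStats(m)
for i in range(1,n):
    if st[i,4]>200:
        print(st[i]); p=np.argwhere(l==i)[:,::-1].astype(float)+[290,0]
        a=p[p[:,1]<p[:,1].min()+4].mean(0); b=p[p[:,1]>p[:,1].max()-4].mean(0)
        A,B=at(c,a,.025)[:2],at(c,b,.025)[:2]; print("rail",A,B,np.degrees(np.arctan2(*(A-B)[::-1])),np.linalg.norm(A-B))
for nm,(u,v),z in [("Lout a",(220,60),.065),("Lout b",(414,101),.065),("Lin a",(221,80),.065),("Lin b",(408,121),.065),("Rin a",(176,317),.065),("Rin b",(352,350),.065),("Rout a",(174,334),.065),("Rout b",(350,370),.065),("Lbush",(318,75),.058),("Rbush",(260,352),.058)]:
    print(nm,w(u,v,z).round(4))
```

```text
[ 54   0  66  20 964]
rail [ 0.56814652 -0.08024843] [ 0.55003617 -0.0913289 ] 31.459570279801646 0.021231153345240967
[ 21  34  95  28 770]
rail [ 0.52041954 -0.10502571] [ 0.5878694  -0.12351506] 164.67063353859982 0.06993811401007549
[  14   52   53  108 3171]
rail [ 0.52809004 -0.11865969] [ 0.52623282 -0.20510348] 88.76920818595907 0.08646373898978914
[  59   63   53  109 2934]
rail [ 0.56955483 -0.12773094] [ 0.56965529 -0.21704517] 90.0644430726332 0.08931429074720328
[   0   73   20   79 1061]
rail [ 0.50142469 -0.13532326] [ 0.49618005 -0.19771678] 85.19515719105824 0.06261355945368272
[  0 162  76  18 406]
rail [ 0.49803209 -0.21153199] [ 0.54666398 -0.2243148 ] 165.2730237527884 0.05028380162574858
Lout a [ 0.5148 -0.1059]
Lout b [ 0.5871 -0.1206]
Lin a [ 0.515  -0.1126]
Lin b [ 0.5852 -0.1275]
Rin a [ 0.4948 -0.2   ]
Rin b [ 0.5669 -0.2145]
Rout a [ 0.4937 -0.207 ]
Rout b [ 0.5663 -0.2229]
Lbush [ 0.5516 -0.1105]
Rbush [ 0.5291 -0.2162]
```

```bash
cat >> h.py <<'E'
C=np.array([.5404,-.1637]); PSI=-.205
DX=np.array([np.cos(PSI),np.sin(PSI)]); DY=np.array([-DX[1],DX[0]])
def disp(x,y): return C+x*DX+y*DY
E
python3 - <<'E'
from h import *
for n in("top","scene"):
    arm.grab_frame(n); c=arm.calibration(n)
    for a,b in((0,0),): print(n,"predicted px",proj(c,[*C,0]), [(q["score"],q["location"]) for q in arm.spot_point(n,"tape_dispenser")], [q["location"] for q in arm.masks_of(n,"tape_dispenser")])
print(arm.calibration("wrist")["intrinsics"][0,2])
go([*disp(-.002,.0275),.13],PSI)
E
```

```text
top predicted px [379.78717699 212.6521865 ] [(0.76, [382.5, 211.9])] [[380.9, 214.5]]
scene predicted px [382.38802768 268.50523005] [(0.8, [385.6, 270.0]), (0.37, [248.8, 226.9])] [[377.3, 264.8], [278.0, 238.8]]
321.52862989860176
shift [ 98.6  21.8 118.1] twist 0.19006464847264182 j6 -0.47
```

```bash
python3 -m jog '[[50,10,0,0.1,0.4],[98,22,20,0.19,0.4],[98,22,60,0.19,0.4],[98,22,100,0.19,0.4],[98,22,110,0.19,0.4]]'>/dev/null;python3 -m jog '[[0,0,0,0,0.4],[0,0,0,0,0.4]]'
python3 - <<'E'
from h import *
f=arm.grab_frame("wrist"); cv2.imwrite("pics/w6.png",f); c=arm.calibration("wrist"); m=arm.masks_of("wrist","red_roll")[0]["pixels"]; t=arm.observe()["tcp_pos"]
print(t,fitroll(c,m,(t[0],t[1]),t[2]+.016))
for P in ([*disp(0,.052),.065],[*disp(-.037,.052),.065],[*disp(.037,.052),.065],[*disp(0,.0265),.025]): print(proj(c,P).round(1))
E
```

```text
time: 8.15
tcp_pos: [0.5449, -0.1383, 0.1402]
ee_rot: [[0.205, 0.979, 0.003], [0.979, -0.205, -0.001], [-0.0, 0.003, -1.0]]
force: [0.7, -0.4, 1.2]
width: 0.692
finger_force: 43.4
[ 0.54538552 -0.13851731  0.14109281] (array([ 0.5457, -0.1394, -0.1939]), np.float64(0.046))
[320.4 200.2]
[254.8 200.3]
[385.9 200.1]
[320.4 221.5]
```

View pics/w6.png

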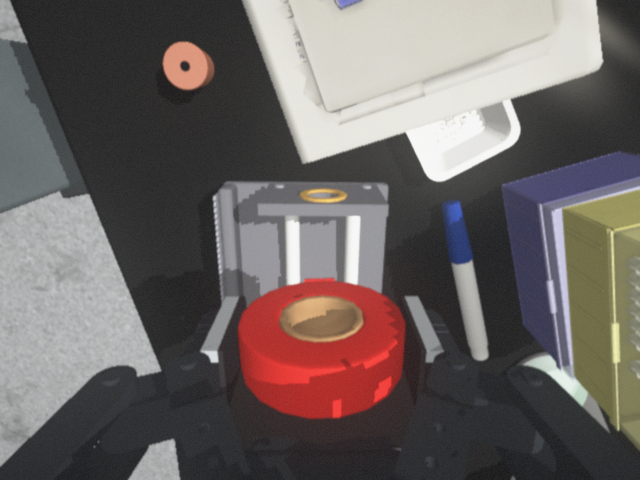

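The left cheek top spans (258-390, 205), about 5 px below and 3.6 px right of prediction. I'll shift the dispenser centre to about (0.5417, -0.1665). The roll lines up with the rails, so I'll lower and release.

```bash
sed -i 's/C=np.array(\[.5404,-.1637\])/C=np.array([.5417,-.1665])/' h.py
python3 -m jog '[[0,1.5,30,0,0.4],[0,1.5,65,0,0.4],[0,1.5,90,0,0.4],[0,1.5,100,0,0.4],[0,1.5,105,0,0.4]]'; python3 -m jog '[[0,0,2,0,0.4],[0,0,2,0,0.4]]'
```

```text
time: 8.75
tcp_pos: [0.546, -0.1384, 0.0335]
ee_rot: [[0.205, 0.979, 0.001], [0.979, -0.205, -0.0], [-0.0, 0.001, -1.0]]
force: [0.0, 0.3, -0.1]
width: 0.686
finger_force: 43.4
time: 8.95
tcp_pos: [0.5467, -0.1384, 0.0327]
ee_rot: [[0.205, 0.979, 0.003], [0.979, -0.205, -0.001], [-0.0, 0.003, -1.0]]
force: [0.3, 0.6, -1.6]
width: 0.691
finger_force: 43.4
```

```bash
python3 -m jog '[[0,0,1.5,0,0.4],[0,0,3,0,0.4],[0,0,3,0,0.4]]'; python3 -m jog '[[0,0,0,0,0.72],[0,0,0,0,0.8],[0,0,0,0,0.85],[0,0,0,0,0.88],[0,0,0,0,0.88]]'; python3 -m jog '[[0,0,-20,0,0.9],[0,0,-60,0,0.9],[0,0,-110,0,0.9],[0,0,-160,0,1],[0,0,-200,0,1]]';  python3 -c "
from h import *
go([.441,.2593-.05,.22],-.14)"
```

```text
time: 9.25
tcp_pos: [0.5468, -0.1384, 0.0317]
ee_rot: [[0.205, 0.979, 0.003], [0.979, -0.204, -0.001], [-0.0, 0.004, -1.0]]
force: [-4.3, 1.1, 11.0]
width: 0.692
finger_force: 44.0
time: 9.75
tcp_pos: [0.5456, -0.138, 0.0277]
ee_rot: [[0.205, 0.979, -0.0], [0.979, -0.205, 0.0], [0.0, -0.0, -1.0]]
force: [1.2, 0.1, 0.7]
width: 0.876
finger_force: 0.0
time: 10.25
tcp_pos: [0.5459, -0.1381, 0.2313]
ee_rot: [[0.205, 0.979, 0.003], [0.979, -0.205, -0.001], [-0.0, 0.003, -1.0]]
force: [0.6, -0.6, -0.5]
width: 1.001
finger_force: 0.0
shift [ 318.6 -173.7   10.8] twist -0.06602361741405871 j6 -0.1
```

```bash
python3 -m jog '[[44,-22,0,-0.06,1],[88,-44,0,-0.06,1],[132,-66,0,-0.06,1],[176,-88,0,-0.06,1],[220,-110,0,-0.06,1]]'>/dev/null;python3 -m jog '[[44,-22,10,0,1],[88,-44,30,0,1],[132,-66,50,0,1],[155,-76,70,0,1],[155,-76,70,0,1]]'>/dev/null;python3 -m jog '[[0,0,0,0,1],[0,0,0,0,1]]'
python3 - <<'E'
from h import *
f=arm.grab_frame("wrist"); c=arm.calibration("wrist")
m=arm.masks_of("wrist","yellow_roll")[0]; r=fitroll(c,m["pixels"],(.441,.259));print(r)
go([r[0][0],r[0][1],.008],r[0][2])
E
```

```text
time: 11.45
tcp_pos: [0.4311, 0.2636, 0.159]
ee_rot: [[0.146, 0.989, 0.001], [0.989, -0.146, 0.0], [0.0, 0.001, -1.0]]
force: [-0.1, -0.0, 0.6]
width: 1.0
finger_force: 0.0
(array([ 0.4415,  0.2596, -0.1589]), np.float64(0.035))
shift [ -2.4  10.3 151.3] twist 0.011051488269922638 j6 0.63
```

```bash
python3 -m jog '[[-2,10,40,0.01,1],[-2,10,80,0.01,1],[-2,10,120,0.01,1],[-2,10,140,0.01,1],[-2,10,144,0.01,1]]' >/dev/null; python3 -m jog '[[0,0,0,0,1],[0,0,0,0,0.4],[0,0,0,0,0.4],[0,0,0,0,0.4],[0,0,0,0,0.4]]' 40; python3 -m jog '[[0,0,0,0,0.4],[0,0,-15,0,0.4],[0,0,-50,0,0.4],[0,0,-100,0,0.4],[0,0,-150,0,0.4]]' 40; python3 -m jog '[[0,0,-50,0,0.4],[0,0,-70,0,0.4],[0,0,-70,0,0.4],[0,0,-70,0,0.4]]'
python3 - <<'E'
from h import *
arm.grab_frame('wrist')
c=arm.calibration("wrist"); m=arm.masks_of("wrist","yellow_roll")[0]["pixels"]; t=arm.observe()["tcp_pos"]; print(t)
for dz in (.014,.016,.018,.020): print(dz,fitroll(c,m,(t[0],t[1]),t[2]+dz))
go([*disp(0,0),.23],PSI)
E
```

```text
time: 12.55
tcp_pos: [0.4415, 0.2614, 0.0168]
ee_rot: [[0.155, 0.988, 0.004], [0.988, -0.155, 0.002], [0.002, 0.004, -1.0]]
force: [0.2, -1.0, 6.2]
width: 0.686
finger_force: 42.9
time: 13.05
tcp_pos: [0.4394, 0.2606, 0.1665]
ee_rot: [[0.155, 0.988, -0.0], [0.988, -0.155, -0.0], [-0.0, -0.0, -1.0]]
force: [1.2, -0.2, 0.2]
width: 0.688
finger_force: 43.3
time: 13.45
tcp_pos: [0.44, 0.2608, 0.2345]
ee_rot: [[0.155, 0.988, 0.001], [0.988, -0.155, 0.001], [0.001, 0.001, -1.0]]
force: [0.6, -0.4, -1.2]
width: 0.684
finger_force: 43.3
[0.43934477 0.26047702 0.232103  ]
0.014 (array([ 0.4401,  0.2587, -0.1596]), np.float64(0.029))
0.016 (array([ 0.4405,  0.2599, -0.1979]), np.float64(0.053))
0.018 (array([ 0.4404,  0.2614, -0.024 ]), np.float64(0.081))
0.02 (array([0.4403, 0.2629, 0.0219]), np.float64(0.109))
shift [-405.9  167.4    2.4] twist 0.04905113805543326 j6 0.62
```

```bash
python3 -m jog '[[-44,18,0,0,0.4],[-88,36,0,0,0.4],[-132,54,0,0.05,0.4],[-176,72,0,0.05,0.4],[-220,90,0,0.05,0.4]]'>/dev/null;python3 -c "
from h import *
go([*disp(0,0),.135],PSI)"
```

```text
shift [-180.3   86.6   96.6] twist -0.0006612053055032874 j6 0.19
```

```bash
python3 -m jog '[[-44,20,0,0,0.4],[-88,40,0,0,0.4],[-132,62,20,0,0.4],[-180,86,60,0,0.4],[-180,86,90,0,0.4]]'>/dev/null;python3 -m jog '[[0,0,0,0,0.4],[0,0,0,0,0.4]]'>/dev/null
python3 - <<'E'
from h import *
f=arm.grab_frame("wrist"); cv2.imwrite("pics/w7.png",f)
c=arm.calibration("wrist"); m=arm.masks_of("wrist","yellow_roll")[0]["pixels"]; t=arm.observe()["tcp_pos"]; print(t)
r,e=fitroll(c,m,(t[0],t[1]),t[2]+.0145);print(r,e, (r[:2]-C)@DX,(r[:2]-C)@DY)
m=arm.masks_of("wrist","red_roll")
if m: r,e=fitroll(c,m[0]["pixels"],disp(0,.027),.048);print("red",r,e, (r[:2]-C)@DX,(r[:2]-C)@DY)
go([*disp(0,0),.035],PSI)
E
```

```text
[ 0.54256163 -0.16350595  0.14577033]
[ 0.5425 -0.1637 -0.0874] 0.075 0.00021326073988224884 0.002904224484578438
red [ 0.548  -0.1397 -0.1822] 0.05 0.0007124843170249102 0.02752130749252287
shift [ -3.2  -0.9 111.5] twist 0.0004578545763735953 j6 -0.15
```

View pics/w7.png

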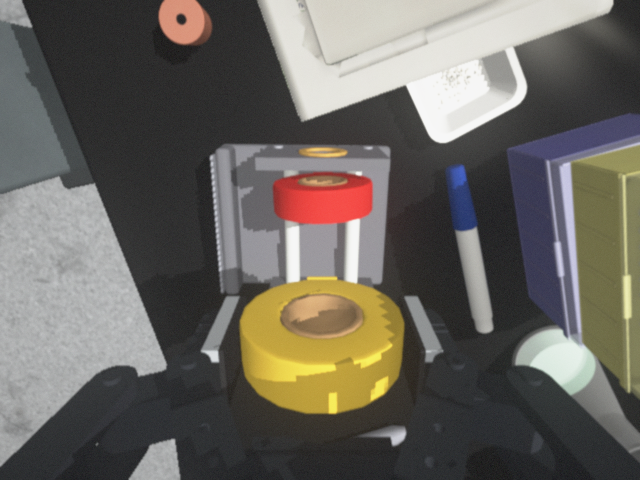

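Red sits upright in the well at (323,198), and the fit puts it at y = 27.5 mm in the dispenser frame. Yellow lines up with the rails, so I'll shift it 3 mm right, lower and release.

```bash
python3 -m jog '[[-3,-0.5,30,0,0.4],[-3,-0.5,65,0,0.4],[-3,-0.5,95,0,0.4],[-3,-0.5,105,0,0.4],[-3,-0.5,109,0,0.4]]'>/dev/null; python3 -m jog '[[0,0,2,0,0.4],[0,0,3.5,0,0.4],[0,0,3.5,0,0.4]]'; python3 -m jog '[[0,0,0,0,0.72],[0,0,0,0,0.8],[0,0,0,0,0.85],[0,0,0,0,0.88],[0,0,0,0,0.88]]'; python3 -m jog '[[0,0,-20,0,0.9],[0,0,-60,0,0.9],[0,0,-110,0,0.9],[0,0,-160,0,1],[0,0,-200,0,1]]';  python3 -c "
from h import *
go([.433,.157,.16],.231)"
```

```text
time: 15.7
tcp_pos: [0.5416, -0.1668, 0.0352]
ee_rot: [[0.204, 0.979, 0.002], [0.979, -0.204, -0.0], [0.0, 0.002, -1.0]]
force: [-7.7, 3.9, 6.8]
width: 0.689
finger_force: 43.8
time: 16.2
tcp_pos: [0.5411, -0.1673, 0.0315]
ee_rot: [[0.205, 0.979, 0.0], [0.979, -0.205, -0.0], [-0.0, 0.0, -1.0]]
force: [-0.8, -0.0, 0.8]
width: 0.877
finger_force: 0.0
time: 16.7
tcp_pos: [0.5411, -0.1673, 0.2349]
ee_rot: [[0.205, 0.979, 0.003], [0.979, -0.205, -0.001], [-0.0, 0.003, -1.0]]
force: [0.7, -0.6, -0.5]
width: 1.001
finger_force: 0.0
shift [ 295.3 -172.4   74.2] twist -0.4370852617838952 j6 -0.15
```

```bash
python3 -m jog '[[42,-25,0,-0.14,1],[84,-50,0,-0.28,1],[126,-75,0,-0.43,1],[168,-100,0,-0.43,1],[210,-125,0,-0.43,1]]'>/dev/null;python3 -m jog '[[0,0,0,0,1]]'>/dev/null; python3 -c "
from h import *
go([.433,.157,.16],.231)"
```

```text
shift [92.1 -6.2 72.3] twist 8.977067950111106e-06 j6 -0.16
```

```bash
python3 -m jog '[[46,-3,20,0,1],[92,-6,50,0,1],[92,-6,72,0,1],[92,-6,72,0,1],[92,-6,72,0,1]]'
python3 - <<'E'
from h import *
f=arm.grab_frame("wrist"); c=arm.calibration("wrist")
for n,x in (("blue",(.4432,.0765)),("green",(.433,.157))):
    m=arm.masks_of("wrist",n+"_roll")
    if m: r=fitroll(c,m[0]["pixels"],x);print(n,r)
go([r[0][0],r[0][1],.0145],r[0][2])
E
```

```text
time: 17.8
tcp_pos: [0.4355, 0.1516, 0.1597]
ee_rot: [[-0.222, 0.975, -0.0], [0.975, 0.222, -0.001], [-0.001, -0.001, -1.0]]
force: [-0.3, 0.1, -0.2]
width: 1.002
finger_force: 0.0
blue (array([0.4442, 0.0757, 0.0187]), np.float64(0.047))
green (array([0.4337, 0.1566, 0.2695]), np.float64(0.032))
shift [  5.6  -2.  146.9] twist -0.0472650887583248 j6 0.04
```

```bash
python3 -m jog '[[5.5,-2,40,-0.04,1],[5.5,-2,80,-0.04,1],[5.5,-2,120,-0.04,1],[5.5,-2,142,-0.04,1],[5.5,-2,146,-0.04,1]]' >/dev/null; python3 -m jog '[[0,0,0,0,1],[0,0,0,0,0.4],[0,0,0,0,0.4],[0,0,0,0,0.4],[0,0,0,0,0.4]]' 40; python3 -m jog '[[0,0,0,0,0.4],[0,0,-15,0,0.4],[0,0,-50,0,0.4],[0,0,-100,0,0.4],[0,0,-150,0,0.4]]' 40; python3 -m jog '[[0,0,-50,0,0.4],[0,0,-70,0,0.4],[0,0,-70,0,0.4],[0,0,-70,0,0.4]]'>/dev/null
python3 - <<'E'
from h import *
arm.grab_frame('wrist')
c=arm.calibration("wrist"); m=arm.masks_of("wrist","green_roll")[0]["pixels"]; t=arm.observe()["tcp_pos"]; print(t)
for dz in (.012,.014,.016,.018): print(dz,fitroll(c,m,(t[0],t[1]),t[2]+dz))
go([*disp(0,-.0265),.23],PSI)
E
```

```text
time: 18.95
tcp_pos: [0.4337, 0.1575, 0.0163]
ee_rot: [[-0.261, 0.965, 0.004], [0.965, 0.261, 0.001], [-0.0, 0.004, -1.0]]
force: [-1.4, -0.9, 5.2]
width: 0.688
finger_force: 42.4
time: 19.45
tcp_pos: [0.4316, 0.1571, 0.1664]
ee_rot: [[-0.261, 0.965, 0.0], [0.965, 0.261, 0.0], [0.0, 0.001, -1.0]]
force: [1.1, 0.2, -1.5]
width: 0.686
finger_force: 43.4
[0.43148461 0.15709286 0.2318256 ]
0.012 (array([0.4332, 0.1551, 0.2639]), np.float64(0.019))
0.014 (array([0.4329, 0.1568, 0.274 ]), np.float64(0.024))
0.016 (array([0.4324, 0.1585, 0.2663]), np.float64(0.048))
0.018 (array([0.432 , 0.1596, 0.3816]), np.float64(0.076))
shift [-364.8   10.     1.8] twist 0.46903667982805675 j6 0.01
```

```bash
python3 -m jog '[[-48,1,0,0.14,0.4],[-96,3,0,0.28,0.4],[-144,4,0,0.42,0.4],[-192,5,0,0.47,0.4],[-240,7,0,0.47,0.4]]'>/dev/null;python3 -m jog '[[0,0,0,0,0.4]]'>/dev/null;python3 -c "
from h import *
go([*disp(0,-.0265),.145],PSI)"
```

```text
shift [-104.7   58.9   85.2] twist -0.007550092634854844 j6 -0.01
```

```bash
python3 -m jog '[[-40,22,0,0,0.4],[-80,44,20,0,0.4],[-105,59,60,0,0.4],[-105,59,85,0,0.4],[-105,59,85,0,0.4]]'>/dev/null;python3 -m jog '[[0,0,0,0,0.4],[0,0,0,0,0.4]]'>/dev/null
python3 - <<'E'
from h import *
f=arm.grab_frame("wrist"); cv2.imwrite("pics/w8.png",f)
c=arm.calibration("wrist"); m=arm.masks_of("wrist","green_roll")[0]["pixels"]; t=arm.observe()["tcp_pos"]; print(t)
r,e=fitroll(c,m,(t[0],t[1]),t[2]+.0135);print(r,e, (r[:2]-C)@DX,(r[:2]-C)@DY)
for n,y in (("red",.027),("yellow",0)):
  m=arm.masks_of("wrist",n+"_roll")
  if m: r,e=fitroll(c,m[0]["pixels"],disp(0,y),.048);print(n,r,e, (r[:2]-C)@DX,(r[:2]-C)@DY)
go([*disp(0,-.0265),.0345],PSI)
E
```

```text
[ 0.53859467 -0.18705322  0.15093529]
[ 0.5392 -0.1872 -0.2175] 0.028 0.0017661877487301929 -0.020775480279315684
red [ 0.5468 -0.1395 -0.1672] 0.056 -0.000503102296379535 0.027472839097541
yellow [ 0.5403 -0.1683 -0.1876] 0.048 -0.0010042644904986653 -0.0020473037960017856
shift [ -5.5  -1.3 115.8] twist -0.00013955639373208761 j6 -0.19
```

View pics/w8.png

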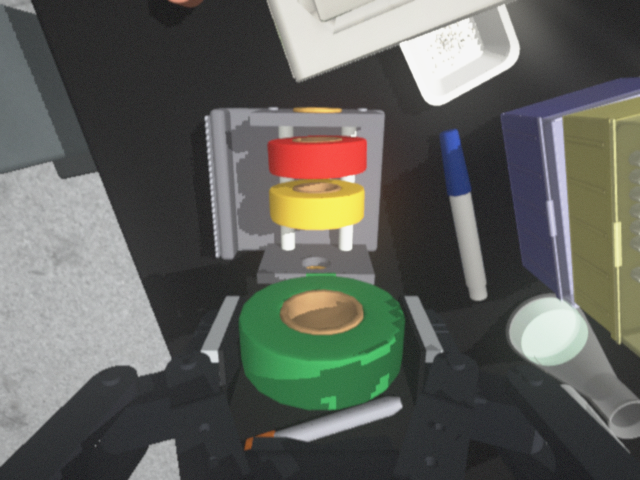

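Red and yellow are seated at (318,157) and (317,205). Green needs to go 6.7 mm right before it is lowered.

```bash
python3 -m jog '[[-6.7,-1.5,30,0,0.4],[-6.7,-1.5,65,0,0.4],[-6.7,-1.5,95,0,0.4],[-6.7,-1.5,108,0,0.4],[-6.7,-1.5,113,0,0.4]]'>/dev/null; python3 -m jog '[[0,0,2,0,0.4],[0,0,3.5,0,0.4],[0,0,3.5,0,0.4]]'; python3 -m jog '[[0,0,0,0,0.72],[0,0,0,0,0.8],[0,0,0,0,0.85],[0,0,0,0,0.88],[0,0,0,0,0.88]]'; python3 -m jog '[[0,0,-20,0,0.9],[0,0,-60,0,0.9],[0,0,-110,0,0.9],[0,0,-160,0,1],[0,0,-200,0,1]]';  python3 -c "
from h import *
go([.46,-.395,.2],-1.4)"
```

```text
time: 22.25
tcp_pos: [0.5354, -0.1938, 0.0344]
ee_rot: [[0.204, 0.979, 0.002], [0.979, -0.204, -0.001], [-0.0, 0.002, -1.0]]
force: [-4.2, 2.6, 3.8]
width: 0.688
finger_force: 43.7
time: 22.75
tcp_pos: [0.535, -0.1938, 0.032]
ee_rot: [[0.205, 0.979, 0.0], [0.979, -0.205, -0.0], [-0.0, 0.0, -1.0]]
force: [0.3, 0.9, 0.4]
width: 0.877
finger_force: 0.0
time: 23.25
tcp_pos: [0.5351, -0.1938, 0.2354]
ee_rot: [[0.205, 0.979, 0.003], [0.979, -0.205, -0.001], [-0.001, 0.003, -1.0]]
force: [0.6, -0.1, 0.0]
width: 1.0
finger_force: 0.0
shift [-212.3  -32.4   35.5] twist 1.1939851834185147 j6 -0.2
```

```bash
python3 -m jog '[[-42,-6,0,0.14,1],[-85,-13,0,0.28,1],[-127,-19,0,0.42,1],[-170,-26,10,0.56,1],[-212,-32,20,0.7,1]]'>/dev/null; python3 -m jog '[[0,0,0,0.14,1],[0,0,0,0.28,1],[0,0,0,0.42,1],[0,0,0,0.49,1],[0,0,0,0.49,1]]'
python3 - <<'E'
from h import *
f=arm.grab_frame("wrist"); cv2.imwrite("pics/w9.png",f)
c=arm.calibration("wrist"); m=arm.masks_of("wrist","spindle")
for q in m: print(q["score"],q["location"],at(c,q["location"],.008),q["pixels"].sum())
for q in arm.spot_point("wrist","spindle"): print(q["score"],q["location"],at(c,q["location"],.008))
hsv=cv2.cvtColor(f,cv2.COLOR_BGR2HSV); o=cv2.inRange(hsv,(5,150,100),(18,255,255)); n,l,st,ce=cv2.connectedComponentsWithStats(o)
for i in range(1,n):
    if st[i,4]>100: print("orange",st[i],ce[i],at(c,ce[i],.02))
E
```

```text
time: 24.25
tcp_pos: [0.4602, -0.3948, 0.2118]
ee_rot: [[0.985, 0.173, -0.0], [0.173, -0.985, 0.0], [-0.0, -0.0, -1.0]]
force: [0.5, 1.0, 0.2]
width: 0.999
finger_force: 0.0
0.84 [320.5, 142.6] [ 0.50269813 -0.38589825  0.008     ] 3328
0.63 [318.9, 201.1] [ 0.45167462 -0.39357983  0.008     ]
orange [312 202  18  35 320] [320.459375 220.16875 ] [ 0.43805083 -0.39747884  0.02      ]
```

View pics/w9.png

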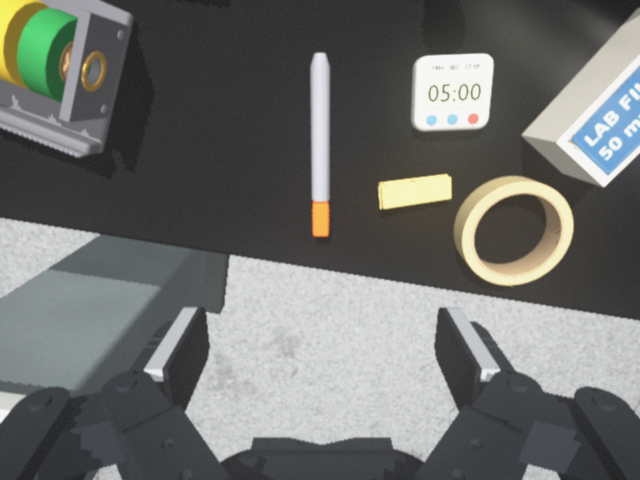

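The spindle runs straight along the tool x axis. Its tip is at (320,53), the handle joint at (320,201) and the handle end at (320,237). I'll use a half opening to stay clear of the yellow block at (415,192).

Run:
```python
from h import *
c=arm.calibration("wrist")
t=at(c,(319.5,54),.008);o=at(c,(320,201.5),.012);e=at(c,(320.5,236),.012);print(t,o,e,np.linalg.norm(t-o),np.linalg.norm(e-o),np.arctan2(*(t-e)[1::-1]))
m=arm.masks_of("wrist","spindle")[0]["pixels"]; p=np.argwhere(m)[:,::-1].astype(np.float32); vx,vy,x,y=cv2.fitLine(p,2,0,.01,.01).ravel(); print("line",vx,vy,x,y)
A=at(c,(x+vx*50,y+vy*50),.008);B=at(c,(x-vx*50,y-vy*50),.008); h=np.arctan2(*(A-B)[1::-1]);print("head",h)
d=(t-e)[:2]/np.linalg.norm((t-e)[:2]); g=o[:2]-.015*d; print(g); go([*g,.005],h-np.pi/2)
```

```text
[ 0.57104439 -0.37276991  0.008     ] [ 0.4525666  -0.39439228  0.012     ] [ 0.42064717 -0.4005671   0.012     ] 0.1205010949593293 0.03251120870548512 0.18276275081993987
line 0.005454708 0.9999851 319.98828 142.41165
head -2.9590002561651643
[ 0.43781642 -0.39711849]
shift [-22.5  -1.5 206.9] twist -0.006181291009481171 j6 0.63
```

```bash
python3 -m jog '[[-22,-1.5,40,0,0.55],[-22,-1.5,90,0,0.5],[-22,-1.5,140,0,0.5],[-22,-1.5,180,0,0.5],[-22,-1.5,190,0,0.5]]'>/dev/null; python3 -m jog '[[0,0,0,0,0.5],[0,0,0,0,0.5]]'
python3 - <<'E'
from h import *
f=arm.grab_frame("wrist"); cv2.imwrite("pics/w10.png",f)
E
```

```text
time: 25.15
tcp_pos: [0.4394, -0.3981, 0.0248]
ee_rot: [[0.985, 0.174, 0.003], [0.174, -0.985, -0.003], [0.002, 0.003, -1.0]]
force: [-0.3, 0.3, 0.2]
width: 0.501
finger_force: 0.0
```

View pics/w10.png

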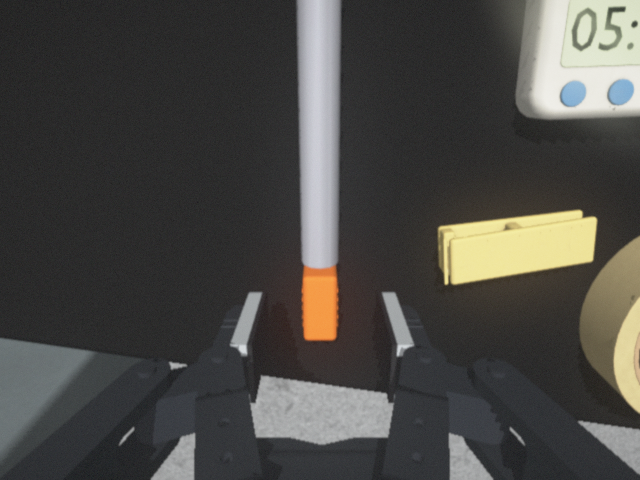

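The handle is centred between the pads at column 320. I'll check its position along the tool x axis by projecting the TCP.

Run:
```python
from h import *
c=arm.calibration("wrist");s=arm.observe();R=s["ee_rot"];t=s["tcp_pos"]
for dx in(-.011,0,.011): print(dx,proj(c,t+R@[dx,0,-.006]),proj(c,t+R@[dx,.022,-.006]))
for row in (265,340): 
    for z in(.024,.0): print(row,z,R.T@(at(c,(320,row),z)-t))
```

```text
-0.011 [321.77353931 343.18816085] [376.67775065 343.28699218]
0 [321.82459896 319.23484187] [377.98082224 319.33545544]
0.011 [321.87804159 294.16361112] [379.34470997 294.2660676 ]
265 0.024 [ 0.01980179 -0.00075499  0.00155183]
265 0.0 [ 0.00908253 -0.00085462  0.02551954]
340 0.024 [-0.01462439 -0.00074152  0.00144849]
340 0.0 [-0.03107427 -0.00083891  0.02539899]
```

```bash
python3 -m jog '[[0,-0.7,10,0,0.5],[0,-0.7,18,0,0.5],[0,-0.7,19,0,0.5],[0,-0.7,19,0,0.5]]' 80; python3 -m jog '[[0,0,0,0,0.05],[0,0,0,0,0.05],[0,0,0,0,0.05],[0,0,0,0,0.05],[0,0,0,0,0.05]]' 80; python3 -m jog '[[0,0,-10,0,0.05],[0,0,-40,0,0.05],[0,0,-80,0,0.05],[0,0,-120,0,0.05],[0,0,-150,0,0.05]]'; python3 -c "
from h import *
go([*disp(0,-.225),.155],PSI)"
```

```text
time: 25.6
tcp_pos: [0.4379, -0.3961, 0.0024]
ee_rot: [[0.985, 0.174, -0.001], [0.174, -0.985, 0.001], [-0.001, -0.001, -1.0]]
force: [0.8, -0.6, 0.2]
width: 0.502
finger_force: 0.0
time: 26.1
tcp_pos: [0.4384, -0.3967, 0.0035]
ee_rot: [[0.985, 0.174, 0.001], [0.174, -0.985, -0.001], [0.001, 0.001, -1.0]]
force: [0.2, -0.4, 2.8]
width: 0.142
finger_force: 81.4
time: 26.6
tcp_pos: [0.4384, -0.3965, 0.1563]
ee_rot: [[0.985, 0.174, 0.002], [0.174, -0.985, -0.002], [0.001, 0.002, -1.0]]
force: [0.0, -0.3, -1.3]
width: 0.141
finger_force: 81.1
shift [58.3  0.4  1.4] twist -1.1909337072469737 j6 0.6
```

```bash
python3 -m jog '[[15,0,0,-0.14,0.05],[30,0,0,-0.28,0.05],[45,0,0,-0.42,0.05],[58,0,0,-0.56,0.05],[58,0,0,-0.7,0.05]]'>/dev/null; python3 -m jog '[[0,0,0,-0.14,0.05],[0,0,0,-0.28,0.05],[0,0,0,-0.42,0.05],[0,0,0,-0.49,0.05],[0,0,0,-0.49,0.05]]'>/dev/null; python3 -m jog '[[0,0,30,0,0.05],[0,0,70,0,0.05],[0,0,100,0,0.05],[0,0,100,0,0.05],[0,0,100,0,0.05]]';  python3 - <<'E'
from h import *
f=arm.grab_frame("wrist"); cv2.imwrite("pics/w11.png",f)
c=arm.calibration("wrist"); 
m=arm.masks_of("wrist","spindle")[0]["pixels"]; p=np.argwhere(m)[:,::-1].astype(np.float32); print(p.min(0),p.max(0),cv2.fitLine(p,2,0,.01,.01).ravel())
for P in ([*disp(0,-.054),.048],[*disp(0,.054),.048]): print(proj(c,P))
for n,y in (("red",.027),("yellow",0),("green",-.027)):
  q=arm.masks_of("wrist",n+"_roll")
  if q: r,e=fitroll(c,q[0]["pixels"],disp(0,y),.048);print(n,r,e, (r[:2]-C)@DX,(r[:2]-C)@DY)
go([*disp(0,-.225),.0435],PSI)
E
```

```text
time: 28.1
tcp_pos: [0.4951, -0.3861, 0.0533]
ee_rot: [[0.206, 0.979, -0.001], [0.979, -0.206, 0.001], [0.0, -0.001, -1.0]]
force: [0.4, 0.8, -0.2]
width: 0.14
finger_force: 80.9
[295.   0.] [348. 372.] [ 1.5296492e-03 -9.9999881e-01  3.2180582e+02  1.7208990e+02]
[ 318.5711673  -232.51948832]
[ 317.07923802 -961.36537601]
shift [ 0.3 -0.5 12.1] twist -0.0012960438293458942 j6 -0.51
```

View pics/w11.png

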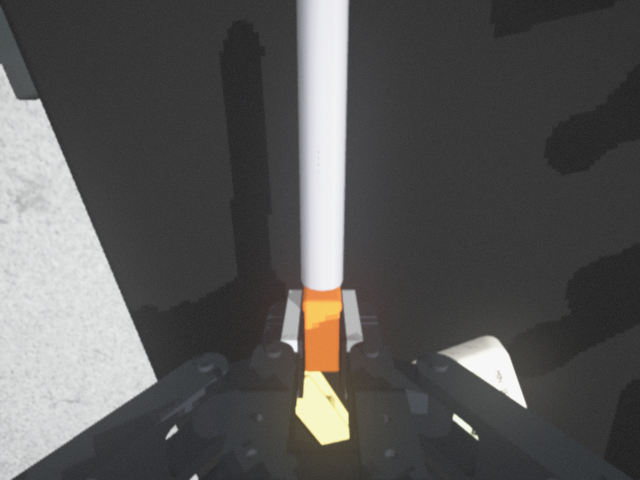

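The wrist view shows the shaft straight along column 322, with the handle gripped at (322,330). I'll settle, lower to bore height and check alignment from the scene and top cameras.

```bash
python3 -m jog '[[0,0,6,0,0.05],[0,0,9,0,0.05],[0,0,9,0,0.05],[0,0,9,0,0.05]]'
python3 - <<'E'
from h import *
s=arm.observe();R=s["ee_rot"];t=s["tcp_pos"]
go([*disp(-.0005,-.225),.0435],PSI)
ims=[]
for n in("scene","top"):
    f=arm.grab_frame(n); c=arm.calibration(n); 
    u,v=proj(c,[*disp(0,-.09),.04]).astype(int); ims.append(cv2.resize(f[v-45:v+45,u-60:u+60],(400,300),interpolation=cv2.INTER_CUBIC)); print(n,u-60,v-45, "tip expected",proj(c,t+R@[.135,0,-.0045]),"origin",proj(c,t+R@[.015,0,-.0045]),"bush",proj(c,[*disp(0,-.054),.048]))
cv2.imwrite("pics/st.png",np.hstack(ims))
E
```

```text
time: 28.75
tcp_pos: [0.4951, -0.3861, 0.0436]
ee_rot: [[0.205, 0.979, -0.001], [0.979, -0.205, 0.0], [0.0, -0.001, -1.0]]
force: [1.0, -0.2, -1.3]
width: 0.143
finger_force: 80.9
shift [-0.5  0.4  0.1] twist -0.0010586045483633733 j6 -0.51
scene 352 230 tip expected [412.49213646 272.88654704] origin [453.86806211 302.1168813 ] bush [401.31741376 264.73025168]
top 363 172 tip expected [424.0136403  216.96421401] origin [477.49559276 229.34692814] bush [408.30561343 213.01011659]
```

View pics/st.png

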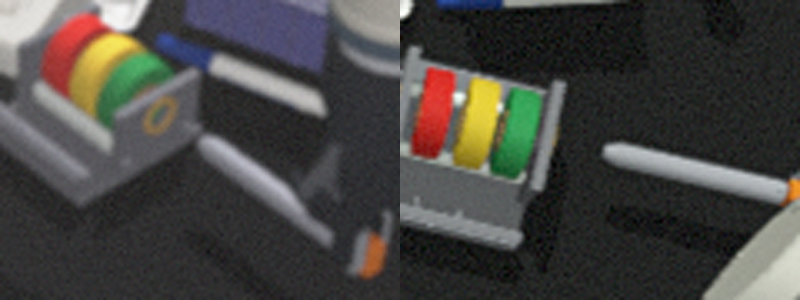

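In both crops the tip (scene 412,272; top 424,217) matches its prediction and points at the gold bush (400,264), so I can insert.

```bash
python3 -m jog '[[10,0.3,0,0,0.05],[20,0.3,0,0,0.05],[30,0.3,0,0,0.05],[40,0.3,0,0,0.05],[46,0.3,0,0,0.05]]'; python3 -m jog '[[6,0,0,0,0.05],[12,0,0,0,0.05],[18,0,0,0,0.05],[24,0,0,0,0.05],[24,0,0,0,0.05]]'; python3 -c "
from h import *
go([*disp(-.0005,-.069),.0435],PSI)"
```

```text
time: 29.35
tcp_pos: [0.5052, -0.34, 0.044]
ee_rot: [[0.203, 0.979, -0.0], [0.979, -0.203, -0.0], [-0.0, -0.0, -1.0]]
force: [-1.9, -1.3, -0.6]
width: 0.145
finger_force: 80.9
time: 29.85
tcp_pos: [0.51, -0.3168, 0.0438]
ee_rot: [[0.204, 0.979, -0.0], [0.979, -0.204, 0.001], [0.001, -0.0, -1.0]]
force: [-1.1, 1.3, -1.0]
width: 0.141
finger_force: 80.9
shift [84.6 -0.1  0.4] twist -0.0002947324481512581 j6 -0.41
```

```bash
python3 -m jog '[[6,0,0,0,0.05],[12,0,0,0,0.05],[18,0,0,0,0.05],[24,0,0,0,0.05],[30,0,0,0,0.05]]'; python3 -m jog '[[6,0,0,0,0.05],[12,0,0,0,0.05],[18,0,0,0,0.05],[24,0,0,0,0.05],[24,0,0,0,0.05]]';  python3 -c "
from h import *
go([*disp(-.0005,-.069),.0435],PSI)"
```

```text
time: 30.35
tcp_pos: [0.5161, -0.2879, 0.0439]
ee_rot: [[0.204, 0.979, -0.0], [0.979, -0.204, 0.0], [-0.0, -0.0, -1.0]]
force: [-2.2, -0.7, -0.9]
width: 0.143
finger_force: 80.9
time: 30.85
tcp_pos: [0.5212, -0.2638, 0.0439]
ee_rot: [[0.204, 0.979, 0.0], [0.979, -0.204, 0.001], [0.001, -0.0, -1.0]]
force: [-2.2, 2.8, -0.5]
width: 0.138
finger_force: 80.9
shift [30.4 -0.3  0.4] twist -7.17455901615427e-05 j6 -0.32
```

Tip is at about +35 mm. The left cheek comes next, so I'll go gently.

```bash
python3 -m jog '[[4,0,0,0,0.05],[8,0,0,0,0.05],[12,0,0,0,0.05],[16,0,0,0,0.05],[20,0,0,0,0.05]]'; python3 -m jog '[[2,0,0,0,0.05],[4,0,0,0,0.05],[6,0,0,0,0.05],[8,0,0,0,0.05],[8,0,0,0,0.05]]';  python3 - <<'E'
from h import *
go([*disp(-.0005,-.069),.0435],PSI)
ims=[]
for n in("scene","top"):
    f=arm.grab_frame(n); c=arm.calibration(n); 
    u,v=proj(c,[*disp(0,-.03),.04]).astype(int); ims.append(cv2.resize(f[v-45:v+45,u-60:u+60],(400,300),interpolation=cv2.INTER_CUBIC))
cv2.imwrite("pics/st2.png",np.hstack(ims))
E
```

```text
time: 31.35
tcp_pos: [0.5252, -0.2451, 0.044]
ee_rot: [[0.205, 0.979, 0.0], [0.979, -0.205, -0.0], [0.0, 0.0, -1.0]]
force: [-1.3, -0.9, 0.0]
width: 0.141
finger_force: 80.9
time: 31.85
tcp_pos: [0.5268, -0.2372, 0.044]
ee_rot: [[0.204, 0.979, 0.0], [0.979, -0.204, 0.0], [0.0, 0.0, -1.0]]
force: [-0.7, 0.4, -0.5]
width: 0.142
finger_force: 80.9
shift [ 3.2 -0.3  0.5] twist -0.0007845150435858983 j6 -0.28
```

View pics/st2.png

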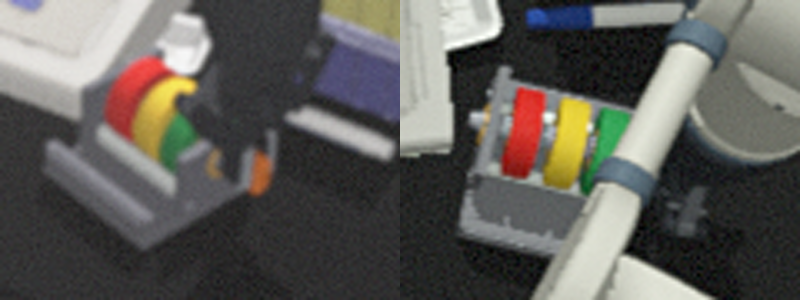

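The top crop shows the tip out beyond the left cheek at (475,118). I'll creep in until the handle touches the bush.

```bash
python3 -m jog '[[1,0,0,0,0.05],[2,0,0,0,0.05],[2,0,0,0,0.05]]'; python3 -m jog '[[1,0,0,0,0.05],[2,0,0,0,0.05],[2,0,0,0,0.05]]'
```

```text
time: 32.25
tcp_pos: [0.5271, -0.2355, 0.044]
ee_rot: [[0.205, 0.979, 0.0], [0.979, -0.205, -0.0], [-0.0, 0.0, -1.0]]
force: [-0.7, -0.1, -0.8]
width: 0.145
finger_force: 80.9
time: 32.55
tcp_pos: [0.5275, -0.234, 0.044]
ee_rot: [[0.205, 0.979, -0.0], [0.979, -0.205, -0.001], [-0.001, 0.0, -1.0]]
force: [-1.3, -1.9, -0.7]
width: 0.145
finger_force: 80.9
```

```bash
python3 -m jog '[[1,0,0,0,0.05],[1,0,0,0,0.05],[1,0,0,0,0.05]]'; python3 -m jog '[[1,0,0,0,0.05],[1,0,0,0,0.05],[1,0,0,0,0.05]]'
```

```text
time: 32.85
tcp_pos: [0.5275, -0.234, 0.044]
ee_rot: [[0.205, 0.979, -0.0], [0.979, -0.205, -0.002], [-0.002, 0.0, -1.0]]
force: [-1.8, -4.9, -1.1]
width: 0.144
finger_force: 80.8
time: 33.15
tcp_pos: [0.5274, -0.2339, 0.044]
ee_rot: [[0.206, 0.979, -0.0], [0.979, -0.206, -0.004], [-0.004, 0.0, -1.0]]
force: [-1.4, -8.4, -1.4]
width: 0.143
finger_force: 80.7
```

Contact at 8 N. I'll relieve the push, release and retreat.

```bash
python3 -m jog '[[-1.7,0,0,0,0.05],[-1.7,0,0,0,0.05],[-1.7,0,0,0,0.2],[-1.7,0,0,0,0.3],[-1.7,0,0,0,0.45]]'; python3 -m jog '[[0,0,0,0,0.5],[0,0,0,0,0.5]]'; python3 -m jog '[[0,0,-10,0,0.5],[0,0,-40,0,0.5],[0,0,-80,0,0.5],[0,0,-120,0,0.5],[-20,0,-160,0,0.5]]'; python3 -m jog '[[-30,0,-20,0,0.5],[-50,0,-30,0,0.5],[-50,0,-30,0,0.5],[-50,0,-30,0,0.5]]'
python3 - <<'E'
from h import *
f=arm.grab_frame("wrist"); cv2.imwrite("pics/w12.png",cv2.resize(f[0:300,160:560],(800,600),interpolation=cv2.INTER_CUBIC))
c=arm.calibration("wrist")
for n,y in (("red",.027),("yellow",0),("green",-.027)):
  q=arm.masks_of("wrist",n+"_roll")
  if q: r,e=fitroll(c,q[0]["pixels"],disp(0,y),.048);print(n,r,e, (r[:2]-C)@DX,(r[:2]-C)@DY)
E
```

```text
time: 33.65
tcp_pos: [0.5279, -0.2328, 0.0442]
ee_rot: [[0.204, 0.979, 0.001], [0.979, -0.204, 0.001], [0.001, 0.001, -1.0]]
force: [-0.3, 0.0, -1.0]
width: 0.447
finger_force: 0.0
time: 33.85
tcp_pos: [0.5277, -0.2331, 0.044]
ee_rot: [[0.204, 0.979, 0.0], [0.979, -0.204, 0.0], [0.0, 0.0, -1.0]]
force: [-0.6, 0.4, 0.4]
width: 0.501
finger_force: 0.0
time: 34.35
tcp_pos: [0.5238, -0.2513, 0.2067]
ee_rot: [[0.202, 0.979, 0.001], [0.979, -0.202, 0.0], [0.001, 0.001, -1.0]]
force: [0.4, -0.6, -0.0]
width: 0.501
finger_force: 0.0
time: 34.75
tcp_pos: [0.5132, -0.3018, 0.2343]
ee_rot: [[0.205, 0.979, 0.0], [0.979, -0.205, 0.0], [0.0, 0.0, -1.0]]
force: [0.0, 0.7, 0.2]
width: 0.499
finger_force: 0.0
yellow [ 0.5397 -0.1676 -0.1901] 0.017 -0.0017341980931437583 -0.001484101402781002
green [ 0.5339 -0.1934 -0.2121] 0.026 -0.0021607190778135357 -0.027924564330831916
```

View pics/w12.png

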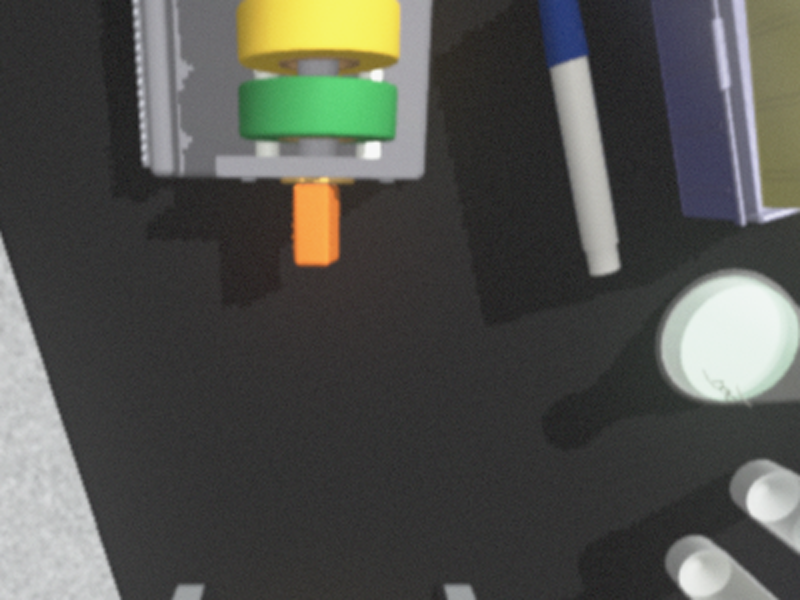

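The handle sits against the bush at (317,182) in the crop, with the shaft through green and yellow. The gripper is clear, so I'm handing in.

```bash
python3 -m jog '[[0,0,0,0,0.5],[0,0,0,0,0.5],[0,0,0,0,0.5]]'>/dev/null; python3 -c "
from station import arm
print(arm.close_job())"
```

```text
the job is handed in; nothing more can be done
None
```

The dispenser is loaded with red, yellow and green from left to right, the spindle is pushed in until its handle touched the right bush, and the job was handed in at about 35 s; the blue roll was not touched, and no verdict came back.

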